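# Scan two pastry cartons and put the scanner away

## Robot

A 6-joint arm with a two-finger parallel gripper is mounted at the origin on the work surface. World frame = base frame: x ahead of the robot, y to its left, z up, the work surface at z = 0. Lengths are in m, angles in degrees, forces in N, time in s.
With the tool pointing down it reaches from about 0.375 to 0.9 m from the base axis. Payload 3.1 kg.
Tool frame: the origin (TCP) lies between the finger pads; the fingertips stand 11 mm ahead of it and the grasp point (between the pads) lies 8 mm behind it; z points along the fingers, y is the line along which they close (so a half turn about z gives the same grasp; the last joint's range is limited). The gripper opens to 87 mm and grips with 3 to 60 N. Pads are 19 mm wide; open, the fingers measure 117 mm over their backs; the gripper's body (75 mm by 190 mm) begins 51 mm behind the grasp point.
Start: joints at [-85.113, 30.224, 82.088, -0, 67.689, -10.227], TCP at [0.163, -0.603, 0.234] pointing down, gripper open.
Joint ranges: [-176.69, 176.69], [-43.24, 126.21], [12.49, 139.97], [-82, 262], [0, 151.66], [-163.58, 163.58]. Speed limits (degrees/s): [159.86, 159.86, 180, 180, 180, 180].

## Interface

Orientations are given as a 3x3 rotation matrix whose columns are the frame's x, y, z axes.
In Python, from rig import bot, viewer, workorder, models gives the robot as it stands.
- The arm moves only by the shell command python3 -m jog 'ROWS'. ROWS is JSON, a list of rows, each a list of 7 numbers: the opening, from 0 (shut) to 1 (fully open), then the shift along the tool's x, y, z in m, then the turn, a rotation vector about the tool's x, y, z in degrees. In form: [[claw, x, y, z, ax, ay, az], ...]. A call has 1 to 20 rows; each row is the pose to reach, as a shift and turn from the pose commanded when the call began, along the tool's axes at that moment; what a row does not reach only later rows make up. A row lasts 1/8 s, in which the tool goes at most 62.5 mm and 10.7 degrees, less where a joint would pass 70% of its speed; a pose out of reach is approached as far as the arm can. A call with a gripper value outside its range is refused whole. The fingers move at their own pace and stop on an object; the grip force is fixed at half the most. Time passes only in rows, so rows that repeat a pose let the fingers close. It gives the time, the measured TCP pose, the force, the opening and the grip force at its end, in the units of the state.
- bot.read_state(): the state, without advancing time (a new reading comes with each control period).
- viewer.capture(name): name is "scene" or "top" or "wrist"; returns (picture, depth): 480x640x3 uint8, blue, green, red; 480x640 float32, m along the optical axis (not along the pixel's ray), 0 where there is no reading.
- viewer.camera_info(name): a dict with "fx", "fy", "cx", "cy" (pixels), "world_to_cam" (4x4, takes a point from world to camera coordinates). Camera axes: x right, y down, z forward; pixel columns grow to the right and rows downward; lengths in m; the calibration is good to about 2 mm. A picture is of the moment at which its call begins: read the wrist's pose just before it. camera_info takes no time and is no camera call; for the wrist camera it gives the pose at the moment of the call.
- workorder.hand_in(): hands the job in; it is judged then, once.
Trained networks look in the newest picture that a camera, given by its name, has taken for a name from the list of things; names that differ only in an ending like _2 or _b are one class to them, and where a whole thing is asked for, a point or a joint stands for the part that bears it (a point fixed in the world has none). Each returns a list of dicts, best first, with "p" (0 to 1); they miss things now and then, are a little off and sometimes report something else, mostly with a low value. They report only what shows in the picture. A call takes as long as a camera call.
- models.outline_of(camera, thing): "mask" (480x640 bool, what is visible of it).
- models.tip_of(camera, thing): "xyz" ([x, y, z] in m, in world coordinates, good to about 4 mm: a listed point, or the origin of a listed thing).
The state is a dict: "time_s": time; "joint_positions": joint angles; "qvel": joint speeds; "tau": joint torques, N m; "position": TCP position; "tcp_rot": TCP orientation; "force": force on the tool from outside, world axes, zero at the start; "moment": the same for the moment, N m; "opening": opening from 0.0 (shut) to 1.0 (fully open); "grasp_force": force on a finger pad.
Only numpy, scipy, OpenCV 4.12 (cv2) and the standard library are available. Lean on these libraries where they do the work, as an engineer would, in place of code of your own. Each camera call takes 0.05 s, during which the arm holds its last target. There are 200 camera calls.

## Task

Check out the order with the hand scanner: point its window square at the barcode label on the sloping roof of the taller gabled carton, about 5 cm away, and hold it still there for at least a second, then do the same for the lower gabled carton. Then stand the scanner upright on the floor of the open drawer, set down rather than dropped, and push the drawer fully shut without slamming it. Do not shift the cartons, the mug, cup and jug, the bottle or the jar.

Things in the scene. Friction and masses are not known exactly. Their poses are not given: they have to be found in the camera images.
- scanner: hand scanner standing window-down on a charging pad. Black bell-shaped foot 60 mm across and 34 mm high, above it an upright grey grip with flat sides, 46 mm along its x, 30 mm along its y, from 32 to 95 mm above the origin; 95 mm tall in all, about 0.2 kg. Origin: centre of the round window in its underside. z points out of its top; the scanner looks along -z.
- scanner_spot (a point): the point 50 mm straight ahead of the scanner's window (scanner's own 0, 0, -50 mm): it should lie on the centre of the label, within 18 mm, while scanning, with the scanner's axis square to the label within 10 degrees
- pad: black fixed charging pad under the scanner, 85 x 85 x 10 mm, origin at the centre of its underside
- tall_carton: taller gabled kraft carton, 110 mm (x) by 130 mm (y); walls 85 mm high, roof sloping at 35 degrees to a ridge along y at 124 mm, a thin carrying tab on the ridge up to 143 mm, 70 mm long. Origin: centre of its underside. Loose, about 0.6 kg.
- tall_carton_label: white barcode label, 44 x 64 mm, on the taller carton's roof slope that faces -x of the carton; origin at the label's centre, 105 mm above the counter; z points straight out of the label (35 degrees from vertical), y along the ridge
- low_carton: lower gabled kraft carton, 120 mm (x) by 130 mm (y); walls 40 mm high, roof sloping at 30 degrees to a ridge along y at 75 mm, a thin carrying tab up to 94 mm. Origin: centre of its underside. Loose, about 0.6 kg.
- low_carton_label: white barcode label, 44 x 64 mm, on the lower carton's roof slope that faces -x of the carton; origin at the label's centre, 58.1 mm above the counter; z points straight out of the label (30 degrees from vertical), y along the ridge
- flat_carton: flat-topped kraft carton without a barcode, 110 x 130 x 60 mm, origin at the centre of its underside; to be left alone
- till_drawer0 (a joint): drawer of a fixed wooden unit 260 mm deep (x) by 240 mm wide (y) by 150 mm high, whose front faces its -x: how far the drawer is pulled out towards the unit's -x, m: 0 is fully shut, 0.182 the stop. Fully shut means under 6 mm.
- drawer_floor (a point): point on the drawer's inner floor, midway across and 48 mm behind the inner side of its front panel, 22 mm above the counter, axes as the unit's. The drawer is 215 mm long (x, from 48 mm to -x to 167 mm to +x of this point) by 198 mm wide (y) inside, walls 106 mm high above this floor; its front panel is 15 mm thick with its outer face 69 mm to -x of this point and its top edge 114 mm above it.
- till_drawer0_handle (a point): middle of the drawer's bar handle, a horizontal bar along y, 120 mm long, 35 mm out from the drawer's front face, 112 mm above the counter
- roll: roll of blank white labels standing in the drawer near its +y side, 52 mm across and 50 mm high, with a hole; origin at the centre of its underside
- mug: white ceramic cup without handle, 84 mm across, 95 mm high; origin at the centre of its underside
- cup: small white mug, 72 mm across, 65 mm high, handle at its +y; origin at the centre of its underside
- syrup: brown glass syrup bottle, 64 mm across, 230 mm high; origin at the centre of its underside
- jug: steel milk jug, 90 mm across, 110 mm high, handle at its +y; origin at the centre of its underside
- jar: glass sugar jar, 72 mm across, 100 mm high; origin at the centre of its underside

How it is judged (in metres and radians):
On the way, in this order (a step that is already met when the one before it is completed fails the run):
1. the scanner is held still for a second, square to the taller gabled carton's label, its window about 50 mm from it (distance between scanner_spot and tall_carton_label below 0.018 m and angle between the z axis of scanner and the z axis of tall_carton_label, either way round below 0.175 rad and height (world z) of scanner above 0.08 m and linear speed of scanner below 0.03 m/s and angular speed of scanner below 0.2 rad/s), for 1 s.
2. the same at the lower gabled carton's label (distance between scanner_spot and low_carton_label below 0.018 m and angle between the z axis of scanner and the z axis of low_carton_label, either way round below 0.175 rad and height (world z) of scanner above 0.08 m and linear speed of scanner below 0.03 m/s and angular speed of scanner below 0.2 rad/s), for 1 s.
3. the scanner stands upright on the drawer's floor, let go (x of scanner in the frame of drawer_floor between -0.03 and 0.15 m and y of scanner in the frame of drawer_floor between -0.08 and 0.08 m and z of scanner in the frame of drawer_floor between -0.005 and 0.008 m and angle between scanner's own z axis and vertical below 0.15 rad and contact force between the fingers and scanner below 0.1 N), for 0.2 s.
At the end, for the whole second after the job is handed in: The drawer is shut to within 6 mm with the scanner standing upright (within 0.15 rad) on its floor, let go and at rest; the cartons stand within 20 mm of where they were, and the mug, cup, syrup bottle, jug and jar within 30 mm of where they were, all upright (x of scanner in the frame of drawer_floor between -0.03 and 0.15 m and y of scanner in the frame of drawer_floor between -0.08 and 0.08 m and z of scanner in the frame of drawer_floor between -0.005 and 0.008 m and angle between scanner's own z axis and vertical below 0.15 rad and value of joint till_drawer0 below 0.006 m and linear speed of scanner below 0.02 m/s and distance of each of tall_carton, low_carton, flat_carton from where it was at the start of the episode below 0.02 m and distance of each of mug, cup, syrup, jug, jar from where it was at the start of the episode below 0.03 m and angle between each of tall_carton, low_carton, flat_carton, mug, cup, syrup, jug, jar's own z axis and vertical below 0.2 rad); the robot touches nothing.
It fails at once if the scanner is dropped, thrown or slammed: faster than 0.6 m/s while the fingers do not hold it (contact force between the fingers and scanner below 0.1 N and linear speed of scanner above 0.6 m/s).
It fails at once if a carton is shifted by more than 20 mm (distance of any of tall_carton, low_carton, flat_carton from where it was at the start of the episode above 0.02 m).
It fails at once if crockery, bottle, jug or jar is shifted by more than 30 mm (distance of any of mug, cup, syrup, jug, jar from where it was at the start of the episode above 0.03 m).
It also fails if it takes over 67 s, if anything falls off the work surface, if the arm or the gripper's body presses on something with over 40 N, if the wrist force passes 120 N, or if a joint passes its speed limit or range.

## Working session

There is one attempt and no reset: what is moved stays moved. The work goes in short steps, Python scripts to look and compute and a shell command to move; the robot and the scene stay as the last step left them, time stands still between calls to the robot, and variables do not carry over. Pictures are saved under pics/ and viewed, at most 10 in all, crops included, and the job is handed in when it is done.

```bash
mkdir -p pics; ls; cat > h.py <<'E'
import numpy as np,cv2
from rig import bot,viewer,workorder,models
def pts(cam,mask,d,ci):
    v,u=np.nonzero(mask&(d>0));z=d[v,u]
    p=np.c_[(u-ci['cx'])/ci['fx']*z,(v-ci['cy'])/ci['fy']*z,z]
    T=np.linalg.inv(np.array(ci['world_to_cam']));return p@T[:3,:3].T+T[:3,3],v,u
E
python3 - <<'E'
from h import *
for c in ['scene','top']:
    im,d=viewer.capture(c);cv2.imwrite(f'pics/{c}0.png',im);np.save(c+'.npy',d)
    for t in ['scanner','pad','tall_carton','tall_carton_label','low_carton','low_carton_label','flat_carton','drawer_floor','till_drawer0_handle','roll','mug','cup','syrup','jug','jar']:
        r=models.tip_of(c,t);print(c,t,[(round(x['p'],2),np.round(x['xyz'],3).tolist()) for x in r[:2]])
print(bot.read_state())
E
```

```text
pics
scene scanner [(0.55, [0.475, -0.148, 0.011])]
scene pad [(0.62, [0.474, -0.144, -0.001])]
scene tall_carton [(0.76, [0.627, 0.058, 0.002])]
scene tall_carton_label []
scene low_carton [(0.73, [0.614, -0.395, -0.0])]
scene low_carton_label []
scene flat_carton [(0.56, [0.619, -0.166, 0.001])]
scene drawer_floor [(0.72, [0.619, -0.168, 0.001])]
scene till_drawer0_handle [(0.73, [0.409, 0.348, 0.115]), (0.52, [0.786, -0.149, 0.006])]
scene roll []
scene mug [(0.63, [0.613, -0.397, -0.004]), (0.6, [0.451, 0.14, 0.0])]
scene cup [(0.76, [0.386, -0.364, 0.003])]
scene syrup [(0.8, [0.81, -0.005, -0.005])]
scene jug [(0.89, [0.784, -0.154, 0.003])]
scene jar [(0.75, [0.793, 0.095, -0.0])]
top scanner [(0.74, [0.474, -0.143, 0.011])]
top pad [(0.72, [0.472, -0.142, 0.0])]
top tall_carton [(0.81, [0.625, 0.061, -0.004])]
top tall_carton_label [(0.92, [0.6, 0.063, 0.102])]
top low_carton [(0.92, [0.607, -0.4, -0.004])]
top low_carton_label [(0.72, [0.582, -0.404, 0.057])]
top flat_carton [(0.8, [0.624, -0.164, -0.002]), (0.3, [0.608, -0.399, 0.001])]
top drawer_floor [(0.97, [0.509, 0.35
[... 410 characters left out ...]
733184e-03,
        6.76889336e+01, -1.02279094e+01]), 'qvel': array([-0.00846561,  0.05651823,  0.02615917,  0.09645845, -0.0054521 ,
       -0.12717963]), 'tau': array([ 1.92688603e-03, -4.39988315e+01, -1.76981127e+01,  6.33472600e-02,
        5.02830790e-02, -9.58582035e-06]), 'position': array([ 0.16298565, -0.60334843,  0.23352641]), 'tcp_rot': array([[ 9.65400519e-01,  2.60771617e-01, -3.38244959e-05],
       [ 2.60771619e-01, -9.65400519e-01,  3.59871761e-05],
       [-2.32697518e-05, -4.35625070e-05, -9.99999999e-01]]), 'force': array([ 0.36744707, -0.25273368,  0.03185283]), 'moment': array([-0.01401789,  0.00864424, -0.00833532]), 'grasp_force': 0.0, 'opening': 0.9995315772364523}
```

```bash
python3 - <<'E'
from h import *
ci=viewer.camera_info('top');im,d=viewer.capture('top')
full=np.ones(d.shape,bool)
P,v,u=pts('top',full,d,ci)
# label: white pixels on roof region
g=im[v,u].astype(int);bright=g.min(1)
for n,c in [('tall',(.600,.063,.102)),('low',(.582,-.404,.057))]:
    near=np.linalg.norm(P-c,axis=1)<.05
    hsv=cv2.cvtColor(im,cv2.COLOR_BGR2HSV)[v,u]
    m=near&(hsv[:,1]<60)
    q=P[m];cc=q.mean(0);
    x=P[np.linalg.norm(P-c,axis=1)<.03];U,S,V=np.linalg.svd(x-x.mean(0),full_matrices=False);nn=V[2]*np.sign(V[2][2])
    r=cv2.minAreaRect(np.c_[u[m],v[m]].astype(np.float32))
    print(n,m.sum(),cc,'normal',nn,np.degrees(np.arccos(nn[2])),'az',np.degrees(np.arctan2(-nn[1],-nn[0])),r)
# scanner top
m=(np.linalg.norm(P[:,:2]-[.474,-.145],axis=1)<.05)&(P[:,2]>.09)&(P[:,2]<.13)
q=P[m];r=cv2.minAreaRect((q[:,:2]*1000).astype(np.float32));print('scanner',m.sum(),q.mean(0),r)
for h0,h1 in ((.1,.2),(.13,.2)):
  for n,x,y in (('tall',.625,.06),('low',.61,-.398),('flat',.622,-.165)):
    pass
# tall carton, low, flat orientation
for n,x,y,lo,hi in (('tall',.625,.06,.08,.13),('low',.61,-.398,.035,.08),('flat',.622,-.165,.052,.07)):
    m=(np.abs(P[:,0]-x)<.09)&(np.abs(P[:,1]-y)<.09)&(P[:,2]>lo)&(P[:,2]<hi);q=P[m]
    print(n,cv2.minAreaRect((q[:,:2]*1000).astype(np.float32)))
# drawer front panel
m=(np.abs(P[:,0]-.45)<.03)&(np.abs(P[:,1]-.35)<.1)&(P[:,2]>.125)&(P[:,2]<.145);q=P[m];print('panel',m.sum(),cv2.minAreaRect((q[:,:2]*1000).astype(np.float32)),q[:,2].mean())
for l in ci: print(l,np.round(ci[l],3).tolist())
E
```

```text
tall 540 [0.59873546 0.06404776 0.10669339] normal [-0.56281922  0.08059717  0.82264125] 34.649926294161524 az -8.149498575890185 ((294.7499694824219, 228.74996948242188), (29.981327056884766, 18.24335479736328), 8.13010311126709)
low 478 [ 0.58350288 -0.40595145  0.05975134] normal [-0.48026124 -0.13105832  0.867279  ] 29.85603539594453 az 15.263777319817947 ((508.7647399902344, 244.55882263183594), (16.97749137878418, 30.316951751708984), 75.96376037597656)
scanner 330 [ 0.47371181 -0.14478679  0.10579389] ((474.1255798339844, -145.77574157714844), (45.908180236816406, 30.200895309448242), 66.91043090820312)
tall ((626.1292114257812, 60.26385498046875), (130.06298828125, 111.211669921875), 83.29036712646484)
low ((612.4053344726562, -398.6972351074219), (120.51925659179688, 133.59677124023438), 15.31629753112793)
flat ((621.1287841796875, -164.06504821777344), (130.28323364257812, 110.81092834472656), 72.46717834472656)
panel 1066 ((457.90997314453125, 349.83892822265625), (200.64590454101562, 36.81355285644531), 87.87114715576172) 0.13604134783153288
fx 519.617
fy 519.617
cx 318.042
cy 233.731
world_to_cam [[0.025, -1.0, 0.011, -0.001], [-0.99, -0.027, -0.139, 0.599], [0.139, -0.008, -0.99, 1.119], [0.0, 0.0, 0.0, 1.0]]
```

View pics/top0.png

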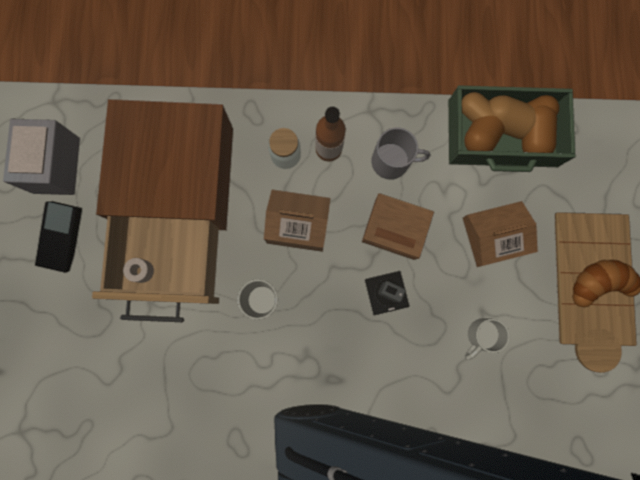

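View pics/scene0.png

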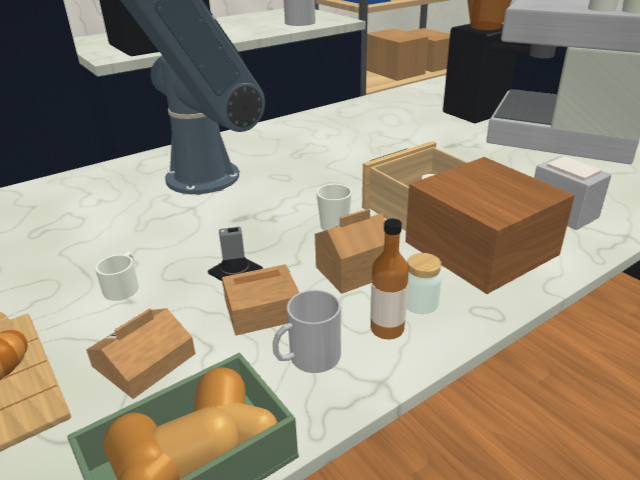

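The top view shows the scanner at (390,291), the labels at (295,229) and (510,244), and the drawer open with the roll at (137,270). The network positions, depth fits and given sizes agree. First I plan the grasp.

```bash
cat >> h.py <<'E'
from scipy.spatial.transform import Rotation as Ro
def tgt(p,z,yhint):
    z=np.array(z,float);z/=np.linalg.norm(z);y=np.array(yhint,float);y-=z*(y@z);y/=np.linalg.norm(y)
    return np.array(p,float),np.c_[np.cross(y,z),y,z]
def delta(T,S=None):
    if S is None: s=bot.read_state();S=(np.array(s['position']),np.array(s['tcp_rot']))
    d=S[1].T@(T[0]-S[0]);r=Ro.from_matrix(S[1].T@T[1]).as_rotvec(degrees=True)
    print('shift',np.round(d,4),'turn',np.round(r,2))
yw=lambda a:[np.cos(np.radians(a)),np.sin(np.radians(a)),0]
E
python3 - <<'E'
from h import *
A=tgt([.474,-.145,.20],[0,0,-1],yw(-23.1));delta(A)
E
```

```text
shift [ 0.4198 -0.3614  0.0336] turn [ -0.    -0.   -51.79]
```

```bash
python3 -m jog '[[1,0.05,-0.043,0,0,0,-6],[1,0.1,-0.086,0.008,0,0,-13],[1,0.15,-0.129,0.012,0,0,-19],[1,0.2,-0.172,0.016,0,0,-25],[1,0.25,-0.215,0.02,0,0,-31],[1,0.3,-0.258,0.024,0,0,-37],[1,0.35,-0.301,0.028,0,0,-43],[1,0.39,-0.335,0.032,0,0,-48],[1,0.41,-0.353,0.0336,0,0,-51],[1,0.4198,-0.3614,0.0336,0,0,-51.8],[1,0.4198,-0.3614,0.0336,0,0,-51.8],[1,0.4198,-0.3614,0.0336,0,0,-51.8],[1,0.4198,-0.3614,0.0336,0,0,-51.8]]'
python3 - <<'E'
from h import *
im,d=viewer.capture('wrist');ci=viewer.camera_info('wrist');cv2.imwrite('pics/w1.png',im)
P,v,u=pts('w',np.ones(d.shape,bool),d,ci)
m=(np.linalg.norm(P[:,:2]-[.474,-.145],axis=1)<.05)&(P[:,2]>.095)&(P[:,2]<.115)
if m.any():
  q=P[m];print(m.sum(),q.mean(0),cv2.minAreaRect((q[:,:2]*1000).astype(np.float32)))
print(models.tip_of('wrist','scanner')[:1])
delta(tgt([.474,-.145,.078],[0,0,-1],yw(-23.1)))
E
```

```text
time_s: 3.28
position: [0.4735, -0.1463, 0.2]
tcp_rot: [[0.394, 0.919, -0.0], [0.919, -0.394, -0.0], [-0.0, 0.0, -1.0]]
force: [-0.1, 0.1, 0.8]
opening: 0.997
grasp_force: 0.0
3421 [ 0.47422655 -0.14392269  0.10475999] ((473.6313781738281, -145.45465087890625), (45.00696563720703, 29.960838317871094), 66.53153228759766)
[{'xyz': [0.4794, -0.1452, 0.0132], 'p': 0.84}]
shift [ 1.10e-03 -1.00e-04  1.22e-01] turn [ 0.    0.01 -0.1 ]
```

View pics/w1.png

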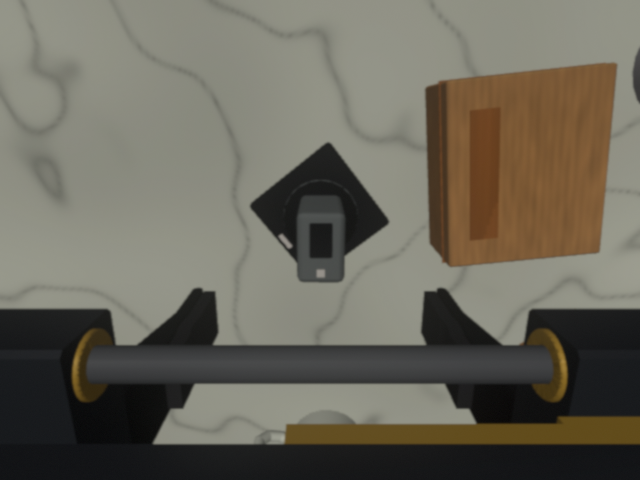

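The wrist view shows the scanner top at (320,240), centred between the fingers at columns 210–430. I descend and grip.

```bash
python3 -m jog '[[1,0.001,0,0.03,0,0,0],[1,0.001,0,0.06,0,0,0],[1,0.001,0,0.085,0,0,0],[1,0.001,0,0.105,0,0,0],[1,0.001,0,0.116,0,0,0],[1,0.001,0,0.122,0,0,0],[1,0.001,0,0.122,0,0,0],[1,0.001,0,0.122,0,0,0],[0,0.001,0,0.122,0,0,0],[0,0.001,0,0.122,0,0,0],[0,0.001,0,0.122,0,0,0],[0,0.001,0,0.122,0,0,0],[0,0.001,0,0.122,0,0,0],[0,0.001,0,0.122,0,0,0]]'; python3 -c "
from h import *
# scan pose: hover waypoint & final. tool at grasp: TCP 68 mm above scanner origin
print(bot.read_state()['position'])
L=np.array([.6,.0635,.105]);az=-7.0;n=np.array([-np.sin(np.radians(35))*np.cos(np.radians(az)),-np.sin(np.radians(35))*np.sin(np.radians(az)),np.cos(np.radians(35))])
print(n)
"
```

```text
time_s: 5.12
position: [0.4744, -0.144, 0.0779]
tcp_rot: [[0.392, 0.92, -0.0], [0.92, -0.392, 0.0], [0.0, -0.0, -1.0]]
force: [0.7, 0.4, -0.0]
opening: 0.401
grasp_force: 0.0
[ 0.47440413 -0.14404174  0.07791878]
[-0.56930108  0.06990138  0.81915204]
```

```bash
python3 -m jog '[[0,0,0,0,0,0,0],[0,0,0,0,0,0,0],[0,0,0,0,0,0,0],[0,0,0,0,0,0,0],[0,0,0,-0.01,0,0,0],[0,0,0,-0.03,0,0,0],[0,0,0,-0.06,0,0,0],[0,0,0,-0.1,0,0,0],[0,0,0,-0.14,0,0,0],[0,0,0,-0.16,0,0,0],[0,0,0,-0.17,0,0,0],[0,0,0,-0.17,0,0,0],[0,0,0,-0.17,0,0,0]]'; python3 - <<'E'
from h import *
im,d=viewer.capture('wrist');cv2.imwrite('pics/w2.png',im)
for c in ['scene','top']:
    viewer.capture(c);print(c,models.tip_of(c,'scanner')[:1])
def n(az,t): a=np.radians(az);t=np.radians(t);return np.array([-np.sin(t)*np.cos(a),-np.sin(t)*np.sin(a),np.cos(t)])
for L,az,t,yh in (([.5992,.0635,.105],-7,35,0),([.583,-.4055,.058],15.3,30,-10)):
    nn=n(az,t);print(nn);delta(tgt(np.array(L)+nn*(.05+.068),-nn,yw(yh)))
E
```

```text
time_s: 6.75
position: [0.4736, -0.1436, 0.2469]
tcp_rot: [[0.392, 0.92, -0.002], [0.92, -0.392, 0.001], [0.0, -0.003, -1.0]]
force: [0.2, 1.2, -2.5]
opening: 0.342
grasp_force: 29.9
scene [{'xyz': [0.4746, -0.145, 0.1769], 'p': 0.96}]
top [{'xyz': [0.4695, -0.1455, 0.1821], 'p': 0.41}]
[-0.56930108  0.06990138  0.81915204]
shift [ 0.2211 -0.0313  0.0457] turn [-35.27   2.3  -23.85]
[-0.48227871 -0.13193652  0.8660254 ]
shift [-0.2346  0.1566  0.0867] turn [-25.13  16.56  -9.56]
```

View pics/w2.png

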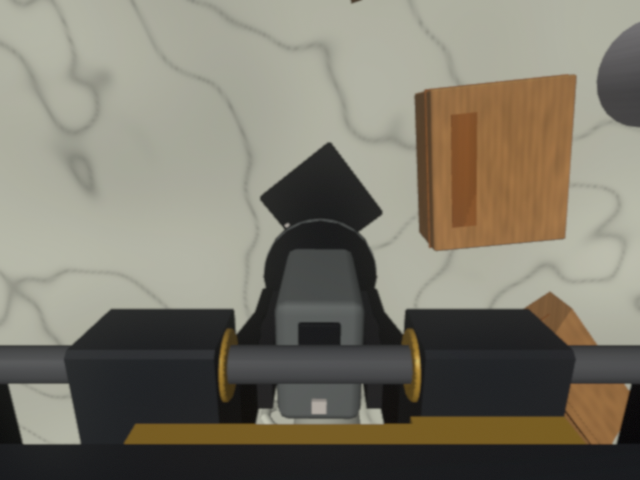

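The scanner is held upright, and the pad at (320,190) is empty. Now to the tall carton via a stand-off point.

```bash
python3 -m jog '[[0,0.025,-0.006,0.001,-4,0.3,-3],[0,0.055,-0.013,0.003,-9,0.6,-6],[0,0.09,-0.022,0.005,-15,1,-10],[0,0.125,-0.031,0.007,-20,1.3,-14],[0,0.16,-0.04,0.01,-26,1.7,-18],[0,0.19,-0.047,0.012,-31,2,-21],[0,0.208,-0.052,0.013,-34,2.2,-23],[0,0.2148,-0.0534,0.013,-35.3,2.3,-23.9],[0,0.2148,-0.0534,0.013,-35.3,2.3,-23.9],[0,0.217,-0.045,0.025,-35.3,2.3,-23.9],[0,0.219,-0.037,0.037,-35.3,2.3,-23.9],[0,0.2211,-0.0313,0.0457,-35.3,2.3,-23.9],[0,0.2211,-0.0313,0.0457,-35.3,2.3,-23.9],[0,0.2211,-0.0313,0.0457,-35.3,2.3,-23.9],[0,0.2211,-0.0313,0.0457,-35.3,2.3,-23.9]]'; python3 - <<'E'
from h import *
im,d=viewer.capture('scene');cv2.imwrite('pics/s3.png',im);print('scene',models.tip_of('scene','scanner')[:1],models.tip_of('scene','scanner_spot')[:1])
ci=viewer.camera_info('wrist');im,d=viewer.capture('wrist');cv2.imwrite('pics/w3.png',im)
print(models.tip_of('wrist','tall_carton_label')[:1],models.tip_of('wrist','scanner')[:1],models.tip_of('wrist','scanner_spot')[:1])
P,v,u=pts('w',np.ones(d.shape,bool),d,ci)
s=bot.read_state();print('spot',np.array(s['position'])+.118*s['tcp_rot'][:,2],'z',s['tcp_rot'][:,2])
x=P[np.linalg.norm(P-[.599,.0635,.105],axis=1)<.03]
if len(x)>50:
  U,S,V=np.linalg.svd(x-x.mean(0),full_matrices=False);print(len(x),x.mean(0),V[2],S)
E
```

```text
time_s: 8.88
position: [0.5323, 0.0714, 0.2027]
tcp_rot: [[-0.0, 0.821, 0.571], [0.996, 0.049, -0.071], [-0.086, 0.569, -0.818]]
force: [0.8, 0.7, -2.3]
opening: 0.343
grasp_force: 29.9
scene [{'xyz': [0.5701, 0.0626, 0.1459], 'p': 0.77}] [{'xyz': [0.6151, -0.3963, 0.0022], 'p': 0.74}]
[] [{'xyz': [0.5754, 0.068, 0.1498], 'p': 0.9}] []
spot [0.59966889 0.06335005 0.1058713 ] z [ 0.57098167 -0.07024365 -0.81795217]
1708 [0.59817753 0.08186131 0.10384845] [ 0.56976794 -0.03147444 -0.82120269] [0.65577857 0.25254962 0.03003837]
```

View pics/w3.png

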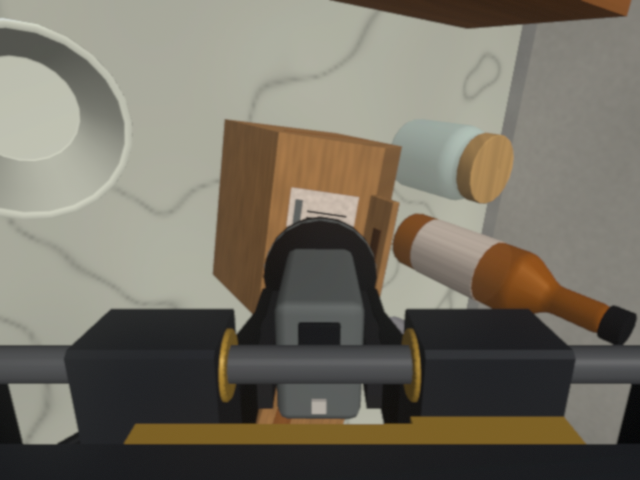

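The window sits centred over the label at (322,215), about 50 mm away, and the measured orientation is square. I hold it.

```bash
python3 -m jog '[[0,0,0,0,0,0,0],[0,0,0,0,0,0,0],[0,0,0,0,0,0,0],[0,0,0,0,0,0,0],[0,0,0,0,0,0,0],[0,0,0,0,0,0,0],[0,0,0,0,0,0,0],[0,0,0,0,0,0,0],[0,0,0,0,0,0,0],[0,0,0,0,0,0,0],[0,0,0,0,0,0,0],[0,0,0,0,0,0,0],[0,0,0,-0.015,0,0,0],[0,0,0,-0.035,0,0,0],[0,0,0,-0.055,0,0,0],[0,0,0,-0.055,0,0,0],[0,0,0,-0.055,0,0,0]]'; python3 - <<'E'
from h import *
def n(az,t): a=np.radians(az);t=np.radians(t);return np.array([-np.sin(t)*np.cos(a),-np.sin(t)*np.sin(a),np.cos(t)])
nn=n(15.3,30);L=np.array([.583,-.4055,.058])
for r in (.045,0): delta(tgt(L+nn*(.118+r),-nn,yw(-10)))
E
```

```text
time_s: 11.35
position: [0.5012, 0.0754, 0.2471]
tcp_rot: [[-0.001, 0.821, 0.571], [0.996, 0.05, -0.07], [-0.086, 0.569, -0.818]]
force: [-0.3, 0.2, -1.6]
opening: 0.34
grasp_force: 29.9
shift [-0.4964 -0.0497  0.0764] turn [ 7.06 10.96 18.27]
shift [-0.4871 -0.0537  0.1202] turn [ 7.06 10.96 18.27]
```

```bash
python3 -m jog '[[0,-0.02,-0.002,0.003,0.3,0.4,0.7],[0,-0.06,-0.006,0.009,0.9,1.3,2.2],[0,-0.11,-0.011,0.017,1.6,2.4,4],[0,-0.16,-0.016,0.025,2.3,3.5,5.9],[0,-0.21,-0.021,0.032,3,4.6,7.7],[0,-0.26,-0.026,0.04,3.7,5.7,9.6],[0,-0.31,-0.031,0.048,4.4,6.8,11.4],[0,-0.36,-0.036,0.055,5.1,8,13.2],[0,-0.41,-0.041,0.063,5.8,9.1,15.1],[0,-0.45,-0.045,0.069,6.4,10,16.6],[0,-0.48,-0.048,0.074,6.8,10.6,17.7],[0,-0.4964,-0.0497,0.0764,7.1,11,18.3],[0,-0.4964,-0.0497,0.0764,7.1,11,18.3],[0,-0.493,-0.051,0.092,7.1,11,18.3],[0,-0.489,-0.053,0.11,7.1,11,18.3],[0,-0.4871,-0.0537,0.1202,7.1,11,18.3],[0,-0.4871,-0.0537,0.1202,7.1,11,18.3],[0,-0.4871,-0.0537,0.1202,7.1,11,18.3],[0,-0.4871,-0.0537,0.1202,7.1,11,18.3]]'; python3 - <<'E'
from h import *
im,d=viewer.capture('wrist');cv2.imwrite('pics/w4.png',im)
print(models.tip_of('wrist','low_carton_label')[:1],models.tip_of('wrist','scanner')[:1])
s=bot.read_state();print('spot',np.array(s['position'])+.118*s['tcp_rot'][:,2],'z',s['tcp_rot'][:,2])
E
```

```text
time_s: 13.72
position: [0.5259, -0.4214, 0.1609]
tcp_rot: [[0.169, 0.86, 0.482], [0.956, -0.262, 0.132], [0.24, 0.439, -0.866]]
force: [0.4, 0.3, -1.8]
opening: 0.342
grasp_force: 29.9
[] [{'xyz': [0.5617, -0.412, 0.103], 'p': 0.57}]
spot [ 0.58265267 -0.40570342  0.05861363] z [ 0.48205367  0.13210258 -0.86612537]
```

View pics/w4.png

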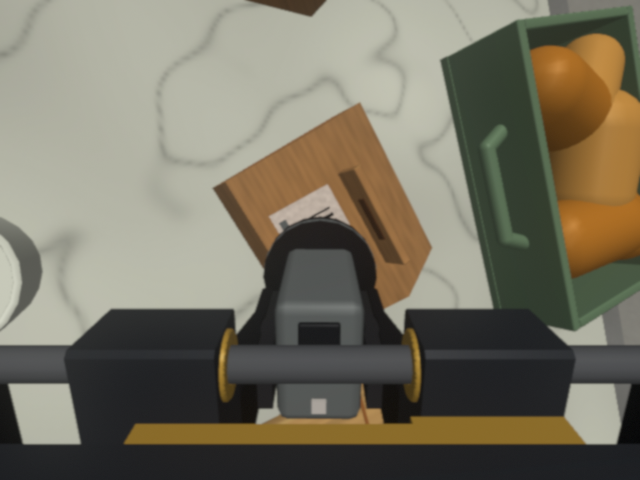

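The label at (310,205) lies squarely beneath the window, so I hold here.

```bash
python3 -m jog '[[0,0,0,0,0,0,0],[0,0,0,0,0,0,0],[0,0,0,0,0,0,0],[0,0,0,0,0,0,0],[0,0,0,0,0,0,0],[0,0,0,0,0,0,0],[0,0,0,0,0,0,0],[0,0,0,0,0,0,0],[0,0,0,0,0,0,0],[0,0,0,0,0,0,0],[0,0,0,0,0,0,0],[0,0,0,0,0,0,0],[0,0,0,-0.015,0,0,0],[0,0,0,-0.045,0,0,0],[0,0,0,-0.085,0,0,0],[0,0,0,-0.115,0,0,0],[0,0,0,-0.13,0,0,0],[0,0,0,-0.13,0,0,0],[0,0,0,-0.13,0,0,0]]'; python3 - <<'E'
from h import *
delta(tgt([.5,0.0,.30],[0,0,-1],yw(0)))
delta(tgt([.514,.317,.27],[0,0,-1],yw(0)))
ci=viewer.camera_info('top');im,d=viewer.capture('top')
P,v,u=pts('top',np.ones(d.shape,bool),d,ci)
print([(t,np.round(models.tip_of('top',t)[0]['xyz'],4).tolist()) for t in ('drawer_floor','till_drawer0_handle','roll')])
f=lambda m:(m.sum(),P[m].mean(0).round(4),cv2.minAreaRect((P[m][:,:2]*1000).astype(np.float32)))
B=(P[:,0]>.35)&(P[:,0]<.9)&(P[:,1]>.2)&(P[:,1]<.5)
print('cab',f(B&(P[:,2]>.144)&(P[:,2]<.16)))
print('handle',f(B&(P[:,2]>.09)&(P[:,2]<.125)&(P[:,0]<.425)))
print('floor',f(B&(P[:,2]>.015)&(P[:,2]<.03)&(P[:,0]>.45)))
E
```

```text
time_s: 16.25
position: [0.4632, -0.4375, 0.2719]
tcp_rot: [[0.169, 0.86, 0.481], [0.955, -0.263, 0.135], [0.242, 0.437, -0.866]]
force: [-0.3, -0.2, -2.1]
opening: 0.345
grasp_force: 29.9
shift [ 0.431  -0.0709  0.0523] turn [ 27.77 -11.41 -13.06]
shift [ 0.729  -0.1552  0.1277] turn [ 27.77 -11.41 -13.06]
[('drawer_floor', [0.5092, 0.3544, 0.0208]), ('till_drawer0_handle', [0.4081, 0.3461, 0.1108]), ('roll', [0.5028, 0.4097, 0.0214])]
cab (np.int64(13641), array([0.7292, 0.3427, 0.1513]), ((649.5490112304688, 344.9410095214844), (242.48361206054688, 412.92254638671875), 88.89208984375))
handle (np.int64(399), array([0.4077, 0.3474, 0.1175]), ((412.1499938964844, 348.5372314453125), (131.36859130859375, 23.80672264099121), 89.16224670410156))
floor (np.int64(5370), array([0.5527, 0.3485, 0.0234]), ((655.0691528320312, 333.16021728515625), (220.30178833007812, 400.3505554199219), 87.75164794921875))
```

```bash
python3 -m jog '[[0,0.02,-0.004,0.004,1,-0.4,-0.5],[0,0.06,-0.013,0.011,2.3,-0.9,-1],[0,0.11,-0.023,0.019,4.2,-1.7,-2],[0,0.16,-0.034,0.028,6.1,-2.5,-2.9],[0,0.21,-0.045,0.037,8,-3.3,-3.8],[0,0.26,-0.055,0.046,9.9,-4.1,-4.7],[0,0.31,-0.066,0.054,11.8,-4.9,-5.6],[0,0.36,-0.077,0.063,13.7,-5.6,-6.5],[0,0.41,-0.087,0.072,15.6,-6.4,-7.4],[0,0.46,-0.098,0.081,17.5,-7.2,-8.3],[0,0.51,-0.109,0.089,19.4,-8,-9.2],[0,0.56,-0.119,0.098,21.3,-8.8,-10.1],[0,0.61,-0.13,0.107,23.2,-9.5,-11],[0,0.66,-0.141,0.116,25.1,-10.3,-11.9],[0,0.7,-0.149,0.123,26.7,-11,-12.6],[0,0.72,-0.153,0.126,27.4,-11.3,-12.9],[0,0.728,-0.155,0.1275,27.8,-11.4,-13.1],[0,0.728,-0.155,0.1275,27.8,-11.4,-13.1],[0,0.728,-0.155,0.1275,27.8,-11.4,-13.1],[0,0.728,-0.155,0.1275,27.8,-11.4,-13.1]]'; python3 - <<'E'
from h import *
im,d=viewer.capture('wrist');cv2.imwrite('pics/w5.png',im);print(models.tip_of('wrist','scanner')[:1],models.tip_of('wrist','roll')[:1],models.tip_of('wrist','drawer_floor')[:1])
delta(tgt([.514,.315,.15],[0,0,-1],yw(-1)))
delta(tgt([.514,.315,.0905],[0,0,-1],yw(-1)))
E
```

```text
time_s: 18.95
position: [0.5142, 0.3142, 0.2699]
tcp_rot: [[0.001, 1.0, 0.0], [1.0, -0.001, -0.002], [-0.002, 0.0, -1.0]]
force: [0.2, 0.1, -2.7]
opening: 0.338
grasp_force: 29.9
[{'xyz': [0.5182, 0.3127, 0.2031], 'p': 0.96}] [{'xyz': [0.5082, 0.4069, 0.0215], 'p': 0.68}] [{'xyz': [0.5069, 0.349, 0.0228], 'p': 0.74}]
shift [ 0.0005 -0.0004  0.1198] turn [0.03 0.11 0.98]
shift [ 0.0006 -0.0004  0.1793] turn [0.03 0.11 0.98]
```

View pics/w5.png

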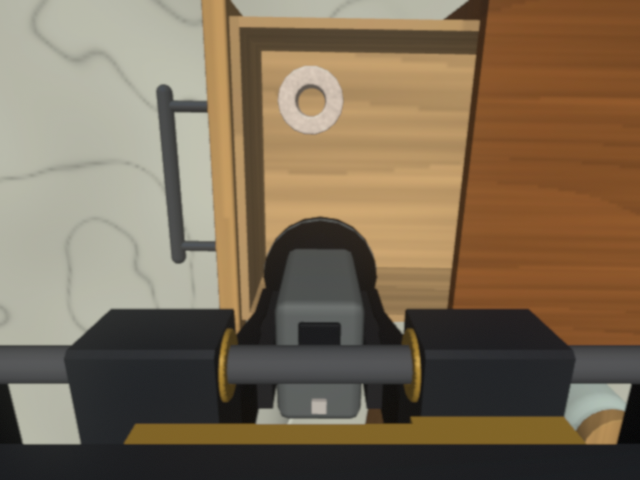

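The scanner hangs over the free near side of the drawer, and the roll at (310,100) is clear. I lower it slowly.

```bash
python3 -m jog '[[0,0.0005,0,0.02,0,0,1],[0,0.0005,0,0.05,0,0,1],[0,0.0005,0,0.08,0,0,1],[0,0.0005,0,0.11,0,0,1],[0,0.0005,0,0.135,0,0,1],[0,0.0005,0,0.155,0,0,1],[0,0.0005,0,0.166,0,0,1],[0,0.0005,0,0.172,0,0,1],[0,0.0005,0,0.175,0,0,1],[0,0.0005,0,0.177,0,0,1],[0,0.0005,0,0.177,0,0,1],[0,0.0005,0,0.177,0,0,1]]'
```

```text
time_s: 20.65
position: [0.5146, 0.3155, 0.0931]
tcp_rot: [[0.017, 1.0, 0.001], [1.0, -0.017, -0.002], [-0.002, 0.001, -1.0]]
force: [0.2, 0.4, -1.7]
opening: 0.342
grasp_force: 29.9
```

```bash
python3 -m jog '[[0,0,0,0.001,0,0,0],[0,0,0,0.0015,0,0,0],[0,0,0,0.002,0,0,0],[0,0,0,0.002,0,0,0]]'
```

```text
time_s: 21.15
position: [0.5143, 0.3153, 0.0906]
tcp_rot: [[0.017, 1.0, 0.0], [1.0, -0.017, -0.002], [-0.002, 0.0, -1.0]]
force: [-0.4, 0.4, -1.8]
opening: 0.34
grasp_force: 29.9
```

```bash
python3 -m jog '[[0,0,0,0.0005,0,0,0],[0,0,0,0.001,0,0,0],[0,0,0,0.001,0,0,0],[0,0,0,0.001,0,0,0]]'
```

```text
time_s: 21.65
position: [0.5144, 0.3154, 0.0899]
tcp_rot: [[0.017, 1.0, 0.001], [1.0, -0.017, -0.002], [-0.002, 0.001, -1.0]]
force: [-0.0, 0.5, 0.4]
opening: 0.344
grasp_force: 29.9
```

The wrist force shows the floor has taken the weight. I release and lift.

```bash
python3 -m jog '[[0.4,0,0,0,0,0,0],[0.45,0,0,0,0,0,0],[0.6,0,0,0,0,0,0],[0.6,0,0,0,0,0,0],[0.6,0,0,0,0,0,0],[0.6,0,0,0,0,0,0],[0.6,0,0,-0.005,0,0,0],[0.6,0,0,-0.02,0,0,0],[0.6,0,0,-0.05,0,0,0],[0.6,0,0,-0.09,0,0,0],[0.6,0,0,-0.13,0,0,0],[0.6,0,0,-0.16,0,0,0],[0.6,0,0,-0.17,0,0,0],[0.6,0,0,-0.17,0,0,0]]'; python3 - <<'E'
from h import *
im,d=viewer.capture('wrist');cv2.imwrite('pics/w6.png',im);print(models.tip_of('wrist','scanner')[:1],models.tip_of('wrist','drawer_floor')[:1])
ci=viewer.camera_info('top');im,d=viewer.capture('top');print([models.tip_of('top',t)[:1] for t in ('scanner','till_drawer0_handle')])
s=bot.read_state();print(s['joint_positions'])
E
```

```text
time_s: 23.4
position: [0.5142, 0.3157, 0.2604]
tcp_rot: [[0.017, 1.0, 0.002], [1.0, -0.017, -0.001], [-0.001, 0.002, -1.0]]
force: [-0.5, 0.2, -0.4]
opening: 0.602
grasp_force: 0.0
[{'xyz': [0.5134, 0.3143, 0.0258], 'p': 0.77}] [{'xyz': [0.5077, 0.352, 0.0206], 'p': 0.76}]
[[{'xyz': [0.5128, 0.3146, 0.0248], 'p': 0.88}], [{'xyz': [0.4062, 0.3477, 0.1089], 'p': 0.75}]]
[20.99642998 27.0416387  83.64345946 -0.12148501 69.47694744 22.01393145]
```

View pics/w6.png

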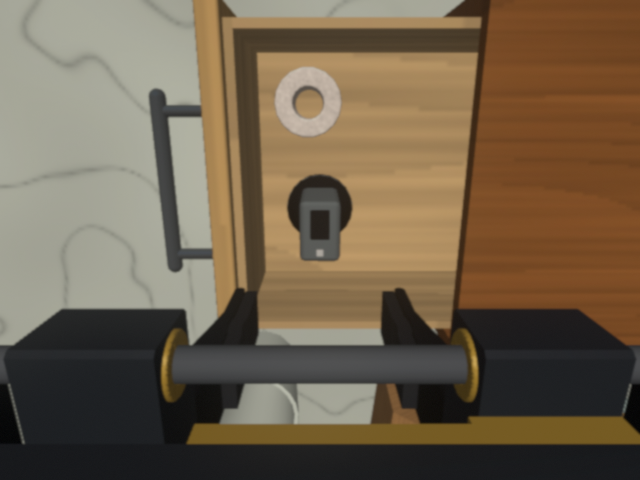

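The scanner stands upright at (320,220) in the drawer. I go round to the front of the handle with closed fingers.

```bash
python3 - <<'E'
from h import *
delta(tgt([.36,.348,.26],[0,0,-1],yw(88.5)))
E
```

```text
shift [ 0.0299 -0.1543 -0.0014] turn [-2.100e-01  5.000e-02 -8.947e+01]
```

```bash
python3 -m jog '[[0,0.003,-0.016,0,0,0,-9],[0,0.006,-0.032,0,0,0,-18],[0,0.009,-0.048,0,0,0,-27],[0,0.012,-0.064,0,0,0,-36],[0,0.015,-0.08,0,0,0,-45],[0,0.018,-0.096,0,0,0,-54],[0,0.021,-0.112,0,0,0,-63],[0,0.024,-0.128,0,0,0,-72],[0,0.027,-0.144,0,0,0,-81],[0,0.03,-0.154,0,0,0,-89.5],[0,0.03,-0.154,0,0,0,-89.5],[0,0.03,-0.154,0.04,0,0,-89.5],[0,0.03,-0.154,0.08,0,0,-89.5],[0,0.03,-0.154,0.12,0,0,-89.5],[0,0.03,-0.154,0.145,0,0,-89.5],[0,0.03,-0.154,0.156,0,0,-89.5],[0,0.03,-0.154,0.156,0,0,-89.5],[0,0.03,-0.154,0.156,0,0,-89.5]]'; python3 - <<'E'
from h import *
delta(tgt([.573,.343,.105],[0,0,-1],yw(88.5)))
E
```

```text
time_s: 25.95
position: [0.3617, 0.3484, 0.1044]
tcp_rot: [[-1.0, 0.026, 0.002], [0.026, 1.0, -0.001], [-0.002, -0.001, -1.0]]
force: [-0.6, -1.0, -0.1]
opening: 0.005
grasp_force: 0.0
shift [-2.114e-01  1.000e-04 -1.000e-04] turn [-0.05  0.13 -0.01]
```

```bash
python3 -m jog '[[0,-0.01,0,0,0,0,0],[0,-0.018,0,0,0,0,0],[0,-0.022,0,0,0,0,0],[0,-0.026,0,0,0,0,0],[0,-0.03,0,0,0,0,0],[0,-0.034,0,0,0,0,0],[0,-0.038,0,0,0,0,0],[0,-0.043,0,0,0,0,0],[0,-0.049,0,0,0,0,0],[0,-0.056,0,0,0,0,0],[0,-0.064,0,0,0,0,0],[0,-0.072,0,0,0,0,0],[0,-0.08,0,0,0,0,0],[0,-0.088,0,0,0,0,0],[0,-0.096,0,0,0,0,0],[0,-0.104,0,0,0,0,0],[0,-0.11,0,0,0,0,0],[0,-0.115,0,0,0,0,0],[0,-0.118,0,0,0,0,0],[0,-0.12,0,0,0,0,0]]'; python3 - <<'E'
from h import *
im,d=viewer.capture('scene');print([models.tip_of('scene',t)[:1] for t in ('scanner','till_drawer0_handle')])
im,d=viewer.capture('top');print([models.tip_of('top',t)[:1] for t in ('scanner','till_drawer0_handle')])
im,d=viewer.capture('wrist');cv2.imwrite('pics/w7.png',im)
E
```

```text
time_s: 28.45
position: [0.4809, 0.3449, 0.1036]
tcp_rot: [[-1.0, 0.026, 0.0], [0.026, 1.0, -0.002], [-0.0, -0.002, -1.0]]
force: [-1.4, 0.9, 0.4]
opening: 0.006
grasp_force: 0.5
[[], [{'xyz': [0.4967, 0.3485, 0.1134], 'p': 0.76}]]
[[{'xyz': [0.6064, 0.3164, 0.0249], 'p': 0.63}], []]
```

View pics/w7.png

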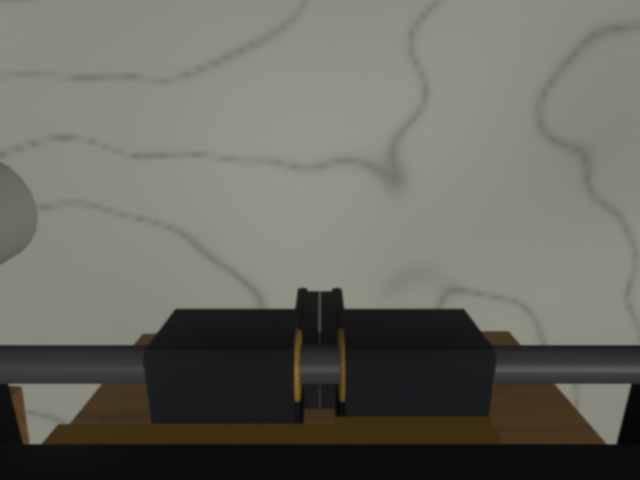

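Finger-and-handle contact holds, and the scanner has moved with the drawer, about 90 mm so far. The picture shows only the counter and the closed fingers at (320,350). I continue and slow near the end.

```bash
python3 -m jog '[[0,-0.003,0,0,0,0,0],[0,-0.008,0,0,0,0,0],[0,-0.014,0,0,0,0,0],[0,-0.022,0,0,0,0,0],[0,-0.03,0,0,0,0,0],[0,-0.038,0,0,0,0,0],[0,-0.046,0,0,0,0,0],[0,-0.054,0,0,0,0,0],[0,-0.062,0,0,0,0,0],[0,-0.068,0,0,0,0,0],[0,-0.073,0,0,0,0,0],[0,-0.077,0,0,0,0,0],[0,-0.08,0,0,0,0,0],[0,-0.082,0,0,0,0,0],[0,-0.084,0,0,0,0,0],[0,-0.085,0,0,0,0,0],[0,-0.085,0,0,0,0,0]]'
```

```text
time_s: 30.92
position: [0.5438, 0.3431, 0.1035]
tcp_rot: [[-0.999, 0.025, -0.045], [0.026, 1.0, -0.008], [0.045, -0.009, -0.999]]
force: [-39.4, 4.7, 28.4]
opening: 0.002
grasp_force: 20.0
```

```bash
python3 -m jog '[[0,-0.0015,0,0,0,0,0],[0,-0.003,0,0,0,0,0],[0,-0.0045,0,0,0,0,0],[0,-0.006,0,0,0,0,0],[0,-0.006,0,0,0,0,0]]'
```

```text
time_s: 31.55
position: [0.5439, 0.3431, 0.1035]
tcp_rot: [[-0.998, 0.025, -0.058], [0.026, 1.0, -0.009], [0.058, -0.011, -0.998]]
force: [-49.7, 5.2, 36.2]
opening: 0.005
grasp_force: 25.1
```

Something blocked it early, at about 50 N. I back off and look.

```bash
python3 -m jog '[[0,0.006,0,0,0,0,0],[0,0.02,0,0,0,0,0],[0,0.05,0,0,0,0,0],[0,0.07,0,0,0,0,0],[0,0.07,0,0,0,0,0]]'; python3 - <<'E'
from h import *
im,d=viewer.capture('scene');cv2.imwrite('pics/s8.png',im);print([models.tip_of('scene',t)[:1] for t in ('scanner','till_drawer0_handle','roll')])
im2,d=viewer.capture('top');print([models.tip_of('top',t)[:1] for t in ('scanner','till_drawer0_handle')])
a=cv2.resize(im[130:310,320:620],None,fx=2,fy=2);b=cv2.resize(im2[80:340,60:260],None,fx=1.0,fy=1.0)
o=np.zeros((360,800,3),np.uint8);o[:,:600]=a;o[:260,600:800]=b;cv2.imwrite('pics/c8.png',o)
E
```

```text
time_s: 32.17
position: [0.501, 0.3442, 0.1037]
tcp_rot: [[-1.0, 0.024, 0.0], [0.024, 1.0, -0.003], [-0.0, -0.003, -1.0]]
force: [0.5, 0.0, 0.3]
opening: 0.009
grasp_force: 0.0
[[], [{'xyz': [0.5615, 0.3445, 0.1143], 'p': 0.72}], [{'xyz': [0.782, -0.1516, 0.004], 'p': 0.54}]]
[[], [{'xyz': [0.5576, 0.3454, 0.1095], 'p': 0.78}]]
```

View pics/c8.png

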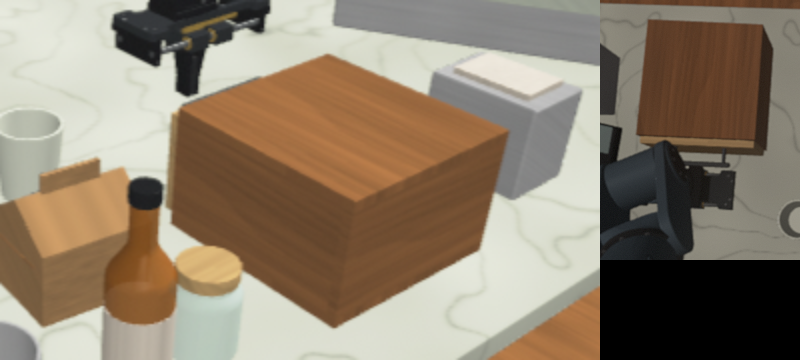

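```bash
python3 - <<'E'
from h import *
ci=viewer.camera_info('top');im,d=viewer.capture('top')
P,v,u=pts('top',np.ones(d.shape,bool),d,ci)
B=(P[:,0]>.5)&(P[:,1]>.3)&(P[:,1]<.42)
c=B&(P[:,2]>.145)&(P[:,2]<.158)&(P[:,0]<.95);p=B&(P[:,2]>.128)&(P[:,2]<.1415)&(P[:,0]<.65)
print('cab',np.percentile(P[c][:,0],[0,.5,99.5,100]),np.percentile(P[c][:,2],[1,99]));print('panel',p.sum(),np.percentile(P[p][:,0],[0,2,50,98,100]))
d0=np.load('top.npy');Q,_,_=pts('t',np.ones(d0.shape,bool),d0,ci)
B=(Q[:,1]>.3)&(Q[:,1]<.42)
c=B&(Q[:,2]>.145)&(Q[:,2]<.158)&(Q[:,0]>.5)&(Q[:,0]<.95);p=B&(Q[:,2]>.128)&(Q[:,2]<.1415)&(Q[:,0]<.55)
print('cab0',np.percentile(Q[c][:,0],[0,.5,99.5,100]));print('panel0',p.sum(),np.percentile(Q[p][:,0],[0,2,50,98,100]))
# profile along y=.345, x .54-.66
m=(np.abs(P[:,1]-.33)<.0015)&(P[:,0]>.53)&(P[:,0]<.65);o=np.argsort(P[m][:,0]);print(P[m][o][:,[0,2]].round(3).tolist())
E
```

```text
cab [0.60650871 0.60972422 0.8532815  0.85618735] [0.14675369 0.15572988]
panel 404 [0.59310953 0.59410561 0.60245662 0.61056188 0.61155998]
cab0 [0.6085651  0.60991773 0.85345568 0.855992  ]
panel0 570 [0.44047573 0.44105441 0.45061368 0.4615736  0.46265886]
[[0.53, 0.432], [0.532, 0.433], [0.532, 0.431], [0.532, 0.43], [0.534, 0.43], [0.535, 0.43], [0.535, 0.427], [0.537, 0.428], [0.537, 0.426], [0.538, 0.427], [0.54, 0.425], [0.54, 0.423], [0.543, 0.419], [0.544, 0.421], [0.551, 0.004], [0.551, -0.001], [0.553, 0.006], [0.554, 0.119], [0.555, 0.004], [0.556, 0.002], [0.556, 0.118], [0.556, 0.115], [0.557, 0.122], [0.558, 0.117], [0.558, -0.001], [0.56, 0.119], [0.56, 0.119], [0.56, 0.003], [0.562, 0.119], [0.563, 0.002], [0.564, 0.115], [0.565, 0.003], [0.579, -0.0], [0.581, 0.004], [0.583, 0.002], [0.583, 0.001], [0.586, -0.0], [0.588, 0.003], [0.588, -0.0], [0.591, -0.002], [0.594, 0.088], [0.594, 0.073], [0.594, 0.042], [0.594, 0.04], [0.594, 0.055], [0.594, 0.023], [0.594, 0.098], [0.594, 0.112], [0.594, 0.084], [0.595, 0.138], [0.595, 0.111], [0.595, 0.021], [0.595, 0.003], [0.597, 0.137], [0.598, 0.141], [0.601, 0.136], [0.602, 0.141], [0.603, 0.138], [0.605, 0.14], [0.605, 0.137], [0.607, 0.14], [0.607, 0.137], [0.61, 0.147], [0.61, 0.154], [0.611, 0.128], [0.612, 0.154], [0.616, 0.147], [0.617, 0.154], [0.617, 0.15], [0.617, 0.15], [0.619, 0.151], [0.619, 0.15], [0.621, 0.15], [0.621, 0.15], [0.623, 0.15], [0.626, 0.149], [0.626, 0.149], [0.627, 0.153], [0.627, 0.151], [0.629, 0.153], [0.631, 0.155], [0.632, 0.148], [0.633, 0.153], [0.633, 0.152], [0.636, 0.151], [0.636, 0.147], [0.637, 0.152], [0.638, 0.152], [0.64, 0.152], [0.641, 0.147], [0.641, 0.153], [0.642, 0.151], [0.644, 0.151], [0.645, 0.154], [0.648, 0.15]]
```

The panel's outer face is at x = 0.594, and its 15 mm thickness ends exactly at the carcass front at 0.6095. That puts the front-to-back depth at 260 mm, so the drawer is fully shut; it had simply not started at its stop. The arm is clear, so I hand in.

```bash
python3 -m jog '[[0.1,0.02,0,-0.02,0,0,0],[0.1,0.04,0,-0.05,0,0,0],[0.1,0.04,0,-0.08,0,0,0],[0.1,0.04,0,-0.08,0,0,0],[0.1,0.04,0,-0.08,0,0,0]]'; python3 -c "
from rig import workorder
print(workorder.hand_in())"
```

```text
time_s: 33.2
position: [0.4616, 0.3453, 0.183]
tcp_rot: [[-1.0, 0.026, -0.0], [0.026, 1.0, -0.002], [0.0, -0.002, -1.0]]
force: [0.2, 0.1, 0.1]
opening: 0.101
grasp_force: 0.0
the job is handed in; nothing more can be done
None
```

I scanned both labels, stood the scanner in the drawer, pushed the drawer shut and handed the job in at about 33 s; no verdict came back, and I couldn't see the scanner once the drawer was shut or re-measure the other items at the end.

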